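Lock the hob for cleaning and open the safety-capped cleaner

ROBOT

A 6-joint arm with a two-finger parallel gripper is mounted at the origin on the work surface. World frame = base frame: x ahead of the robot, y to its left, z up, the work surface at z = 0. Lengths are in m, angles in rad, forces in N, time in s.
With the tool pointing down it reaches from about 0.35 to 0.975 m from the base axis. Payload 7.1 kg.
Tool frame: the origin (TCP) lies on the centre line of the jaws, within the pads' length; the fingertips stand 19 mm ahead of it and the grasp point (between the pads) is the TCP; z points along the fingers, y is the direction in which the jaws open and shut (so a half turn about z gives the same grasp; the last joint's range is limited). The gripper opens to 88 mm and grips with 3 to 60 N. Pads are 20 mm wide; open, the fingers measure 115 mm over their backs; the gripper's body (75 mm by 178 mm) begins 61 mm behind the grasp point.
Start: joints at [-1.34, 0.423, 1.63, -0, 1.089, -0.019], TCP at [0.155, -0.606, 0.242] pointing down, gripper open.
Joint ranges: [-3, 3], [-0.9, 2.11], [0.09, 2.58], [-1.31, 4.45], [0.11, 2.69], [-2.54, 2.54]. Speed limits (rad/s): [2.39, 2.39, 3.01, 3.14, 3.14, 3.14].

INTERFACE

Orientations are given as a unit quaternion [x, y, z, w].
In Python, from cell import robot gives the robot as it stands. The module is installed in compiled form; this text tells all that it offers.
- The arm moves only by the shell command python3 -m pendant 'ROWS' [FORCE]. ROWS is JSON, a list that holds one entry, the list of rows, each a list of 7 numbers: the turn, a rotation vector about the tool's x, y, z in rad, then the shift along the tool's x, y, z in m, then the opening, from 0 (shut) to 1 (fully open). In form: [[[ax, ay, az, dx, dy, dz, jaw], ...]]. A call has 1 to 20 rows; each row shifts and turns the commanded pose from where the row before left it, along the tool's axes as they then stand; what a row does not reach is not made up. A row lasts 1/12 s, in which the tool goes at most 41.7 mm and 7.16 degrees, less where a joint would pass 70% of its speed; a pose out of reach is approached as far as the arm can. A call is refused whole if a number of a shift passes 0.0417 or a number of a turn 0.125, either way. A call with a gripper value outside its range is refused whole. The fingers move at their own pace and stop on an object; FORCE is the grip in N (left out, the last holds). Time passes only in rows, so rows that do not move let the fingers close. It gives the time, the measured TCP pose, the force and the opening at its end, in the units of the state.
- robot.read_state(): the state, without advancing time (a new reading comes with each control period).
- robot.snapshot(name): name is "scene" or "side" or "wrist"; returns the picture (384x512x3 uint8, red, green, blue); there is no depth.
- robot.camera_info(name): a dict with "fx", "fy", "cx", "cy" (pixels), "k1" (the pictures are not rectified: a ray, as slopes to the right and down, at radius r is drawn at 1 + k1 r^2 times it, then the intrinsics apply), "eye" and "rotation" of the camera in the world; the wrist camera has in their place "T_tool_cam" (4x4, takes a point from camera to tool coordinates, whose origin is the TCP and whose axes are the flange's). Camera axes: x right, y down, z forward; pixel columns grow to the right and rows downward; lengths in m; the calibration is good to about 2 mm. A picture is of the moment at which its call begins: read the wrist's pose just before it. camera_info takes no time and is no camera call.
- robot.close_job(): hands the job in, once; it reports no verdict.
The state is a dict: "t": time; "joint_positions": joint angles; "joint_velocities": joint speeds; "effort": joint torques, N m; "tool_pos": TCP position; "tcp_rot": TCP orientation; "force": force on the tool from outside, world axes, zero at the start; "moment": the same for the moment, N m; "grip_width": opening from 0.0 (shut) to 1.0 (fully open).
Only numpy, scipy, OpenCV 4.12 (cv2) and the standard library are available. Lean on these libraries where they do the work, as an engineer would, in place of code of your own. Each camera call takes 0.05 s, during which the arm holds its last target.

TASK

Get ready to clean the hob: lock it by pressing its white key, then the blue, then the green, one at a time and all the way down, and never the red one. Then take the orange safety cap on the cleaner bottle, push it down and, holding it down, twist it anticlockwise until it is free, and lift it off. Finish while still holding the cap in the gripper, still and upright, straight above the bottle about five centimetres clear of the neck, with everything else left where it stands.

Things in the scene. Friction and masses are not known exactly. Their poses are not given: they have to be found in the camera images.
- hob: portable glass-topped hob, 360 x 300 mm and 60 mm high, fixed; origin under its centre, its x axis points from the key row to the far edge, z up. The four keys stand in a row 50 mm apart parallel to its y axis, 143 mm from the centre towards its -x edge; the order of the colours differs from run to run
- key_white_top (a point): centre of the top face of the white round key (24 mm across) on the hob; its top stands 14 mm above the hob's glass (74 mm above the counter) and goes straight down when pressed
- key_white (a joint): travel of the white key in m: 0 up, 0.006 fully down (spring, 1.5 N to start and 5 N at the bottom); it springs back by itself
- key_blue_top (a point): centre of the top face of the blue round key (24 mm across) on the hob; its top stands 14 mm above the hob's glass (74 mm above the counter) and goes straight down when pressed
- key_blue (a joint): travel of the blue key in m: 0 up, 0.006 fully down (spring, 1.5 N to start and 5 N at the bottom); it springs back by itself
- key_green_top (a point): centre of the top face of the green round key (24 mm across) on the hob; its top stands 14 mm above the hob's glass (74 mm above the counter) and goes straight down when pressed
- key_green (a joint): travel of the green key in m: 0 up, 0.006 fully down (spring, 1.5 N to start and 5 N at the bottom); it springs back by itself
- key_red_top (a point): centre of the top face of the red round key (24 mm across) on the hob; its top stands 14 mm above the hob's glass (74 mm above the counter) and goes straight down when pressed
- key_red (a joint): travel of the red key in m: 0 up, 0.006 fully down (spring, 1.5 N to start and 5 N at the bottom); it springs back by itself
- bottle: round blue cleaner bottle with a blank label, 90 mm across, bolted to the counter in a square 124 mm steel holder, so it neither turns nor lifts; origin on the counter under its axis, z up. The shoulder ends 138 mm above the origin. A white neck, 28 mm across and 39 mm across its teeth, stands above it
- bottle_mouth (a point): top centre of the bottle's neck on its axis once the cap is off (where its sprung red liner then stands), 180 mm above the counter
- cap: orange ribbed safety cap, 53 mm across, 38 mm high, about 50 g, white arrows on top; origin in the centre of its underside, z up. Locked, its origin is 152 mm above the bottle's and its x axis lies along the bottle's. To open: push down 4 to 6 mm (6 is the hard bottom), keep it down and turn it 60 degrees (45 to 75) anticlockwise seen from above (stop at about 80), then lift straight off
- cap_top (a point): centre of the cap's flat top, 38 mm above the cap's origin; the upper 16 mm of the cap is the round grip, 52 mm across. A spring liner in the neck pushes the cap up with 5 N when locked, 11 N when pushed fully down; clockwise the cap does not turn
- brush: scrubbing brush, wooden handle, 200 mm long, 42 mm wide, 20 mm high, lying on the hob glass; origin under its middle; leave alone
- scraper: scraper with red handle and steel blade, 170 mm long, 50 mm wide, 14 mm high, lying on the hob glass; origin under it; leave alone
- mill: dark wooden pepper mill, 54 mm across, 132 mm high, standing near the bottle; origin under its centre; leave alone
- mug: white mug, 80 mm across plus its handle, 90 mm high; origin under its centre; leave alone
- plant: succulent in a black pot, 80 mm across, 100 mm high; origin under its centre; leave alone
- jar: glass jar with brass lid, 80 mm across, 120 mm high; origin under its centre; leave alone
- bowl: blue bowl, 100 mm across, 50 mm high; origin under its centre; leave alone

How it is judged:
By the outcome, as a careful person would: the job done as asked, in the order asked, and still so for the second after the job is handed in, while the arm keeps its last pose, push and grip.
It also fails if it takes over 72 s, if anything falls off the work surface, if the arm or the gripper's body presses on something with over 40 N, if the wrist force passes 120 N, or if a joint passes its speed limit or range.

## Working session

There is one attempt and no reset: what is moved stays moved. The work goes in short steps, Python scripts to look and compute and a shell command to move; the robot and the scene stay as the last step left them, time stands still between calls to the robot, and variables do not carry over. Pictures are saved under pics/ and viewed, and the job is handed in when it is done.

```bash
mkdir -p pics; python3 - <<'E'
from cell import robot
import cv2, numpy as np
np.set_printoptions(precision=4,suppress=True)
s=robot.read_state()
for k in s: print(k,s[k])
for n in ["scene","side","wrist"]:
    im=robot.snapshot(n); cv2.imwrite(f"pics/{n}0.png",im[:,:,::-1]); print(n,robot.camera_info(n))
E
```

```text
t 0.0
joint_positions [-1.3399  0.4239  1.6307 -0.      1.0886 -0.019 ]
joint_velocities [ 0.002  -0.0006  0.0003 -0.002   0.0013  0.0002]
effort [ -0.0027 -54.4635 -27.3667   0.0641   0.0227  -0.0001]
tool_pos [ 0.1544 -0.6051  0.2409]
tcp_rot [ 0.9922  0.1246 -0.0001 -0.0008]
force [ 0.6773  1.1149 -0.114 ]
moment [ 0.0459  0.0386 -0.0122]
grip_width 1.002300893479866
scene {'fx': 358.7130150685234, 'fy': 358.7130150685234, 'cx': 257.4154385280355, 'cy': 189.34443504436103, 'k1': -0.03775493937687041, 'eye': array([ 1.2671, -0.3817,  0.9934]), 'rotation': array([ 0.8118,  0.445 , -0.1773, -0.334 ])}
side {'fx': 456.4178086076495, 'fy': 456.4178086076495, 'cx': 254.16454213963823, 'cy': 185.92463333706684, 'k1': -0.11753252586684822, 'eye': array([-0.0883,  0.9691,  0.8702]), 'rotation': array([-0.2815,  0.8381, -0.4464,  0.1381])}
wrist {'fx': 336.0906585751032, 'fy': 336.0906585751032, 'cx': 250.90346604722907, 'cy': 191.44372420673156, 'k1': -0.07931389579438945, 'T_tool_cam': array([[ 0.0004, -0.9658, -0.2594,  0.0719],
       [ 1.    ,  0.0003,  0.0003,  0.0011],
       [-0.0002, -0.2594,  0.9658, -0.1432],
       [ 0.    ,  0.    ,  0.    ,  1.    ]])}
```

View pics/scene0.png

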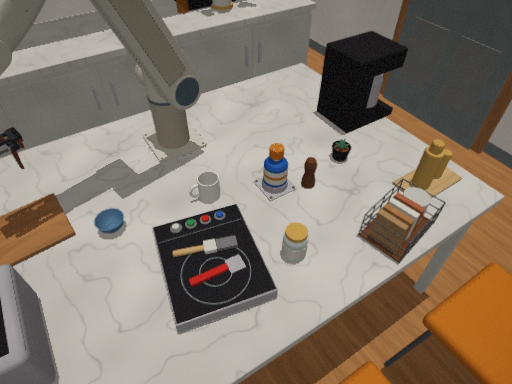

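View pics/side0.png

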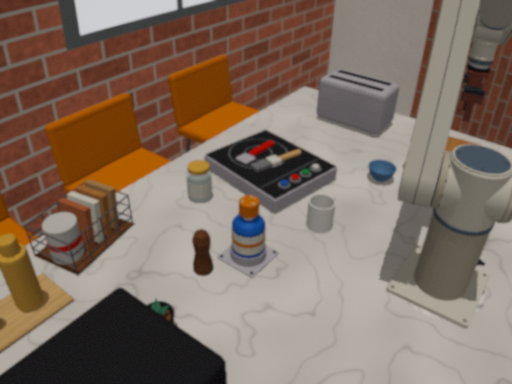

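View pics/wrist0.png

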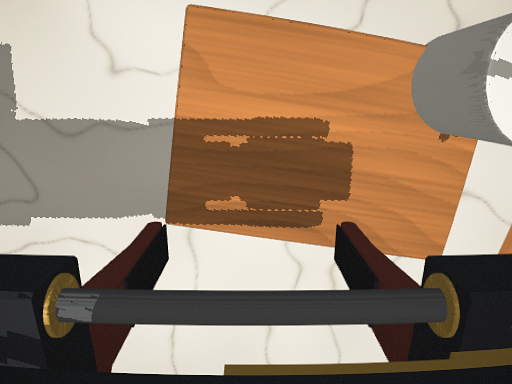

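Scene view: keys white (176,228), green (190,223), red (205,219) and blue (220,215), with the orange cap at about (277,150). Side view: blue (283,184) to white (316,167), cap (249,205). I'll enlarge both.

```bash
python3 - <<'E'
import cv2
s=cv2.imread("pics/scene0.png"); d=cv2.imread("pics/side0.png")
cv2.imwrite("pics/s_keys.png",cv2.resize(s[200:240,160:240],None,fx=10,fy=10,interpolation=cv2.INTER_CUBIC))
cv2.imwrite("pics/s_cap.png",cv2.resize(s[135:205,245:305],None,fx=8,fy=8,interpolation=cv2.INTER_CUBIC))
cv2.imwrite("pics/d_keys.png",cv2.resize(d[155:200,265:335],None,fx=10,fy=10,interpolation=cv2.INTER_CUBIC))
cv2.imwrite("pics/d_cap.png",cv2.resize(d[190:280,210:290],None,fx=6.5,fy=6.5,interpolation=cv2.INTER_CUBIC))
E
```

```text
(no output)
```

View pics/s_keys.png

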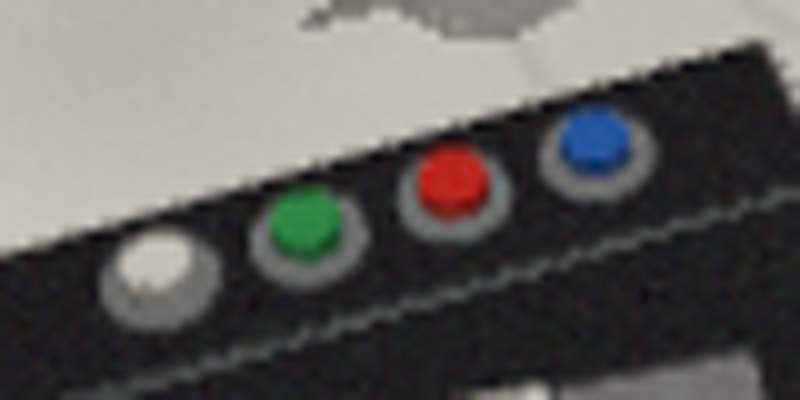

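View pics/s_cap.png

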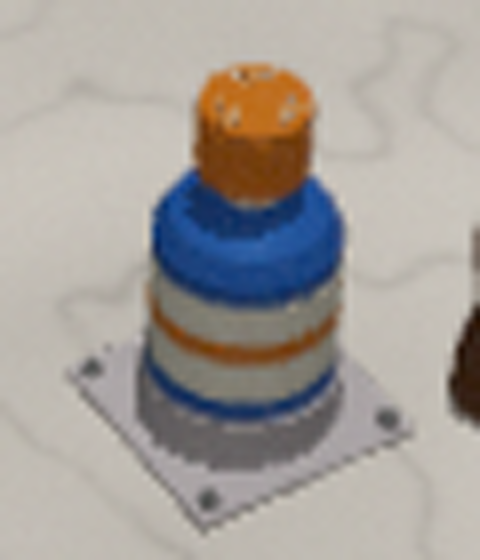

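View pics/d_keys.png

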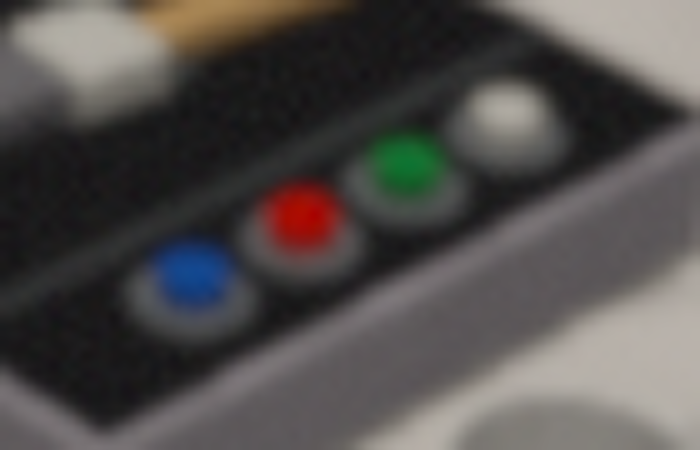

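View pics/d_cap.png

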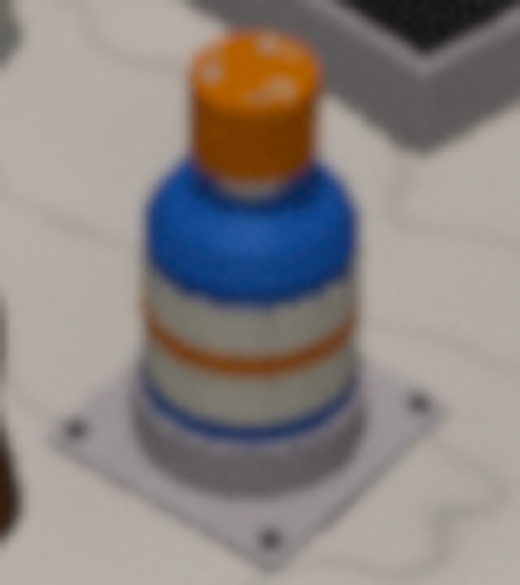

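```bash
cat > h.py <<'E'
import numpy as np, cv2
from scipy.spatial.transform import Rotation as R
from cell import robot
np.set_printoptions(precision=4,suppress=True)
def pose(name,st=None):
    i=robot.camera_info(name)
    if name!='wrist': return i,R.from_quat(i['rotation']).as_matrix(),np.array(i['eye'])
    st=st or robot.read_state()
    Rt=R.from_quat(st['tcp_rot']).as_matrix(); T=np.array(i['T_tool_cam'])
    return i,Rt@T[:3,:3],Rt@T[:3,3]+np.array(st['tool_pos'])
def ray(name,uv,st=None):
    i,Rc,e=pose(name,st)
    xd=(uv[0]-i['cx'])/i['fx']; yd=(uv[1]-i['cy'])/i['fy']
    x,y=xd,yd
    for _ in range(30):
        f=1+i['k1']*(x*x+y*y); x,y=xd/f,yd/f
    d=Rc@np.array([x,y,1]); return e,d
def onz(name,uv,z,st=None):
    e,d=ray(name,uv,st); return e+d*(z-e[2])/d[2]
def proj(name,P,st=None):
    i,Rc,e=pose(name,st); p=Rc.T@(np.array(P)-e); x,y=p[:2]/p[2]; f=1+i['k1']*(x*x+y*y)
    return np.array([i['fx']*x*f+i['cx'],i['fy']*y*f+i['cy']])
E
python3 - <<'E'
from h import *
def S(u,v,x0,y0,f): return ((u+.5)/f-.5+x0,(v+.5)/f-.5+y0)
sc=dict(white=(157,258),green=(307,220),red=(453,176),blue=(596,137))
sd=dict(white=(510,103),green=(408,160),red=(302,214),blue=(193,270))
for k in sc:
    print(k,onz('scene',S(*sc[k],160,200,10),.074),onz('side',S(*sd[k],265,155,10),.074))
print('cap',onz('scene',S(255,101,245,135,8),.19),onz('side',S(257,75,210,190,6.5),.19))
for n,uv in dict(mug=(208,196),mill=(308,187)).items(): print(n,onz('scene',uv,.0))
E
```

```text
white [ 0.509  -0.2027  0.074 ] [ 0.507  -0.2062  0.074 ]
green [ 0.5206 -0.1543  0.074 ] [ 0.5154 -0.1541  0.074 ]
red [ 0.5294 -0.105   0.074 ] [ 0.5254 -0.1049  0.074 ]
blue [ 0.5397 -0.0565  0.074 ] [ 0.5351 -0.056   0.074 ]
cap [0.4684 0.2216 0.19  ] [0.4642 0.2221 0.19  ]
mug [ 0.3826 -0.025   0.    ]
mill [0.5478 0.3278 0.    ]
```

```bash
python3 -m pendant '[[[0,0,0,0.02,-0.015,0,0],[0,0,0,0.0237,-0.0185,0,0],[0,0,0,0.0237,-0.0185,0,0],[0,0,0,0.0237,-0.0185,0,0],[0,0,0,0.0237,-0.0185,0,0],[0,0,0,0.0237,-0.0185,0,0],[0,0,0,0.0237,-0.0185,0,0],[0,0,0,0.0237,-0.0185,0,0],[0,0,0,0.0237,-0.0185,0,0],[0,0,0,0.0237,-0.0185,0,0],[0,0,0,0.0237,-0.0185,0,0],[0,0,0,0.0237,-0.0185,0,0],[0,0,0,0.0237,-0.0185,0,0],[0,0,0,0.0237,-0.0185,0,0],[0,0,0,0.0237,-0.0185,0,0],[0,0,0,0.0237,-0.0185,0,0],[0,0,0,0.0237,-0.0185,0,0],[0,0,0,0.0237,-0.0185,0,0],[0,0,0,0.0237,-0.0185,0,0],[0,0,0,0.0237,-0.0185,0,0]]]' 20
python3 -m pendant '[[[0,0,0,0,0,0,0],[0,0,0,0,0,0,0],[0,0,0,0,0,0,0],[0,0,0,0,0,0,0]]]'
python3 - <<'E'
from h import *
st=robot.read_state(); im=robot.snapshot('wrist'); print(st['tool_pos'],st['tcp_rot'],st['joint_positions'],st['force'],st['grip_width'])
import pickle; pickle.dump(st,open('st1.pkl','wb'))
cv2.imwrite('pics/w1.png',im[:,:,::-1])
E
```

```text
t: 1.82
tool_pos: [0.5202, -0.1328, 0.2416]
tcp_rot: [0.992, 0.125, -0.0, -0.0]
force: [0.5, -0.0, 0.4]
grip_width: 0.004
t: 2.15
tool_pos: [0.5188, -0.1349, 0.2415]
tcp_rot: [0.992, 0.124, -0.0, -0.0]
force: [0.2, 0.4, 0.3]
grip_width: 0.006
[ 0.5188 -0.1349  0.2415] [ 0.9923  0.1241 -0.0004 -0.    ] [-0.2765  0.2938  1.8263 -0.0002  1.0223  1.0455] [0.1663 0.4106 0.3243] 0.006442780760532174
```

View pics/w1.png

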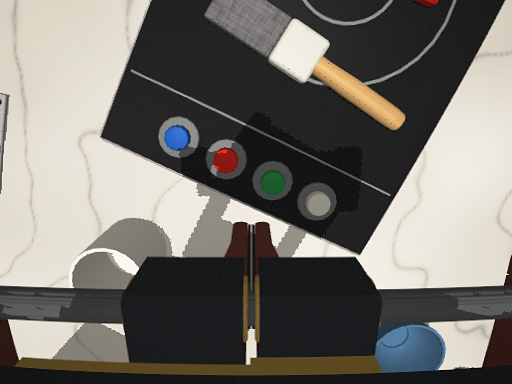

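The wrist view shows blue (177,137), red (226,160), green (273,182) and white (318,204) in a row. I'll enlarge it to get the centres.

```bash
python3 - <<'E'
import cv2
s=cv2.imread("pics/w1.png")
cv2.imwrite("pics/w1c.png",cv2.resize(s[110:230,150:350],None,fx=4,fy=4,interpolation=cv2.INTER_CUBIC))
from h import *
import pickle; st=pickle.load(open('st1.pkl','rb'))
for n,uv in dict(blue=(177,137.3),red=(226,160),green=(273,182),white=(318,204)).items(): print(n,onz('wrist',uv,.074,st))
E
```

```text
blue [ 0.5411 -0.0601  0.074 ]
red [ 0.5315 -0.1089  0.074 ]
green [ 0.5219 -0.157   0.074 ]
white [ 0.5116 -0.2051  0.074 ]
```

View pics/w1c.png

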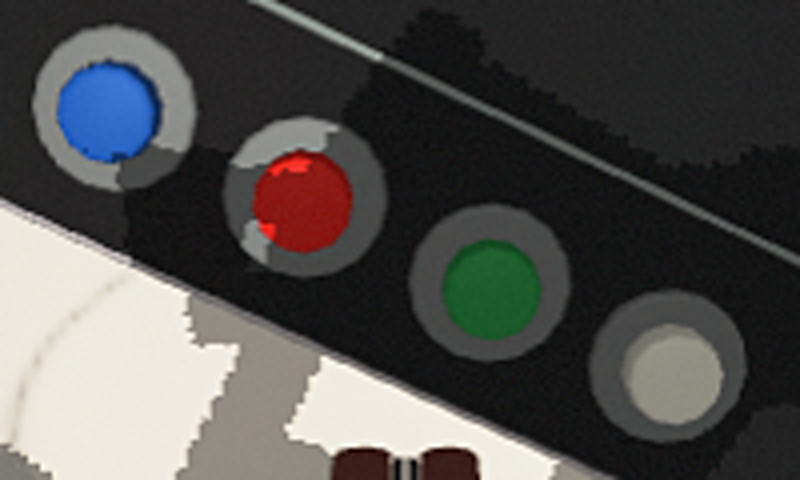

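```bash
python3 -m pendant '[[[0,0,0,-0.0066,0.0163,0.02,0],[0,0,0,-0.0066,0.0163,0.025,0],[0,0,0,-0.0066,0.0163,0.025,0],[0,0,0,-0.0067,0.0163,0.025,0],[0,0,0,0,0,0.02,0],[0,0,0,0,0,0.015,0],[0,0,0,0,0,0.005,0],[0,0,0,0,0,0,0],[0,0,0,0,0,0,0]]]'
python3 - <<'E'
from h import *
import pickle
st=robot.read_state(); im=robot.snapshot('wrist'); print(st['tool_pos'],st['force'])
cv2.imwrite('pics/w2.png',im[:,:,::-1])
E
```

```text
t: 2.95
tool_pos: [0.51, -0.2044, 0.1072]
tcp_rot: [0.992, 0.124, 0.0, 0.0]
force: [-0.6, 0.2, -0.1]
grip_width: 0.004
[ 0.51   -0.2044  0.1072] [-0.5606  0.2432 -0.0527]
```

View pics/w2.png

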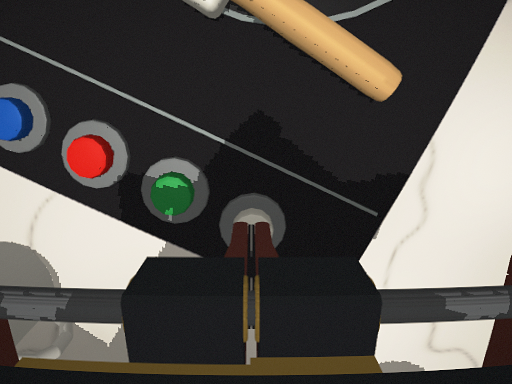

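The tips are over the white key at (252,220). Pressing it now.

```bash
python3 -m pendant '[[[0,0,0,0,0,0.008,0],[0,0,0,0,0,0.006,0],[0,0,0,0,0,0.003,0],[0,0,0,0,0,0.003,0],[0,0,0,0,0,0.001,0],[0,0,0,0,0,0,0],[0,0,0,0,0,0,0]]]'
```

```text
t: 3.58
tool_pos: [0.5107, -0.204, 0.0871]
tcp_rot: [0.992, 0.125, 0.001, 0.0]
force: [-3.2, 1.4, 16.0]
grip_width: 0.001
```

```bash
python3 -m pendant '[[[0,0,0,0,0,-0.01,0],[0,0,0,0,0,-0.02,0],[0,0,0,0.0105,-0.0225,0,0],[0,0,0,0.0105,-0.0225,0,0],[0,0,0,0.0105,-0.0225,0,0],[0,0,0,0.0105,-0.0225,0,0],[0,0,0,0.0105,-0.0225,0,0],[0,0,0,0.0105,-0.0225,0,0],[0,0,0,0,0,0,0],[0,0,0,0,0,0,0],[0,0,0,0,0,0,0]]]'
python3 - <<'E'
from h import *
st=robot.read_state(); im=robot.snapshot('wrist'); print(st['tool_pos'],st['force'])
cv2.imwrite('pics/w3.png',im[:,:,::-1])
E
```

```text
t: 4.5
tool_pos: [0.5375, -0.0577, 0.1156]
tcp_rot: [0.992, 0.125, -0.0, 0.0]
force: [0.6, -0.5, 0.3]
grip_width: 0.006
[ 0.5375 -0.0577  0.1156] [ 0.602  -0.5086  0.2847]
```

View pics/w3.png

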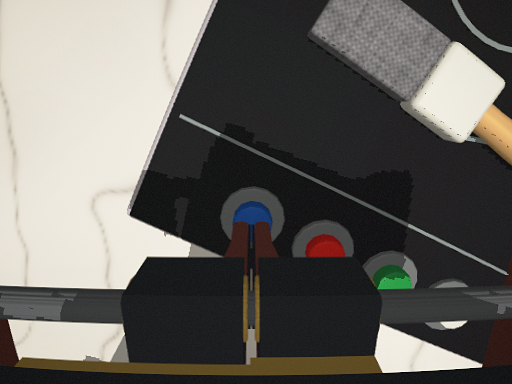

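The tips are over the blue key at (252,214). Pressing it.

```bash
python3 -m pendant '[[[0,0,0,0,0,0.012,0],[0,0,0,0,0,0.01,0],[0,0,0,0,0,0.004,0],[0,0,0,0,0,0.003,0],[0,0,0,0,0,0.001,0],[0,0,0,0,0,0,0],[0,0,0,0,0,0,0]]]'
```

```text
t: 5.13
tool_pos: [0.5374, -0.0583, 0.087]
tcp_rot: [0.992, 0.124, -0.0, 0.0]
force: [-6.8, -1.7, 23.2]
grip_width: 0.004
```

```bash
python3 -m pendant '[[[0,0,0,0,0,-0.01,0],[0,0,0,0,0,-0.02,0],[0,0,0,-0.0104,0.0225,0,0],[0,0,0,-0.0104,0.0225,0,0],[0,0,0,-0.0104,0.0225,0,0],[0,0,0,-0.0104,0.0225,0,0],[0,0,0,0,0,0,0],[0,0,0,0,0,0,0],[0,0,0,0,0,0,0]]]'
python3 - <<'E'
from h import *
st=robot.read_state(); im=robot.snapshot('wrist'); print(st['tool_pos'],st['force'])
cv2.imwrite('pics/w4.png',im[:,:,::-1])
E
```

```text
t: 5.88
tool_pos: [0.5193, -0.1548, 0.1152]
tcp_rot: [0.992, 0.124, -0.0, -0.0]
force: [0.9, -0.4, 0.5]
grip_width: 0.005
[ 0.5193 -0.1548  0.1152] [ 0.8502 -0.3643  0.4903]
```

View pics/w4.png

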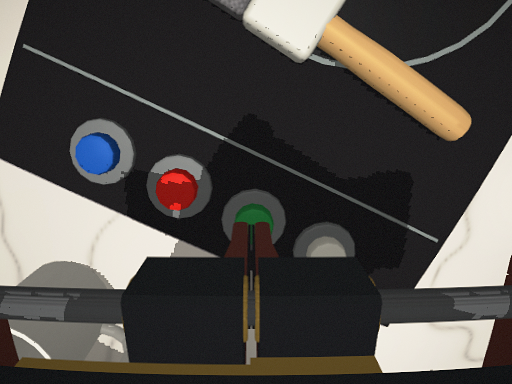

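The tips are over the green key at (252,216). Pressing it.

```bash
python3 -m pendant '[[[0,0,0,0,0,0.012,0],[0,0,0,0,0,0.01,0],[0,0,0,0,0,0.004,0],[0,0,0,0,0,0.003,0],[0,0,0,0,0,0.0005,0],[0,0,0,0,0,0,0],[0,0,0,0,0,0,0]]]'
```

```text
t: 6.52
tool_pos: [0.5196, -0.1542, 0.0871]
tcp_rot: [0.992, 0.125, -0.0, -0.0]
force: [-3.5, 4.3, 18.6]
grip_width: 0.006
```

```bash
python3 -m pendant '[[[0,0,0,0,0,-0.015,0],[0,0,0,0,0,-0.035,0],[0,0,0,0,0,-0.04,0],[0,0,0,0.0026,-0.0236,-0.04,0],[0,0,0,0.0026,-0.0236,-0.04,0],[0,0,0,0.0026,-0.0236,-0.04,1],[0,0,0,0.0026,-0.0236,0,1],[0,0,0,0.0026,-0.0236,0,1],[0,0,0,0.0026,-0.0236,0,1],[0,0,0,0.0026,-0.0236,0,1],[0,0,0,0.0026,-0.0236,0,1],[0,0,0,0.0026,-0.0236,0,1],[0,0,0,0.0026,-0.0236,0,1],[0,0,0,0.0026,-0.0236,0,1],[0,0,0,0.0026,-0.0236,0,1],[0,0,0,0.0026,-0.0236,0,1],[0,0,0,0.0026,-0.0236,0,1],[0,0,0,0.0026,-0.0236,0,1],[0,0,0,0.0026,-0.0236,0,1],[0,0,0,0,0,0,1]]]'
python3 -m pendant '[[[0,0,0,0,0,0,1],[0,0,0,0,0,0,1],[0,0,0,0,0,0,1]]]'
python3 - <<'E'
from h import *
import pickle
st=robot.read_state(); im=robot.snapshot('wrist'); print(st['tool_pos'],st['joint_positions'],st['force'])
pickle.dump(st,open('st5.pkl','wb'))
cv2.imwrite('pics/w5.png',im[:,:,::-1]); cv2.imwrite('pics/sc5.png',robot.snapshot('scene')[:,:,::-1])
E
```

```text
t: 8.18
tool_pos: [0.4668, 0.2169, 0.283]
tcp_rot: [0.992, 0.126, -0.0, -0.0]
force: [0.3, -0.3, 0.8]
grip_width: 0.996
t: 8.43
tool_pos: [0.4675, 0.213, 0.2833]
tcp_rot: [0.992, 0.124, -0.0, 0.0]
force: [-0.4, 0.5, -0.4]
grip_width: 0.998
[0.4675 0.213  0.2833] [ 0.4044  0.2094  1.8328 -0.0003  1.1003  1.7261] [-0.4493  0.4507 -0.4215]
```

View pics/w5.png

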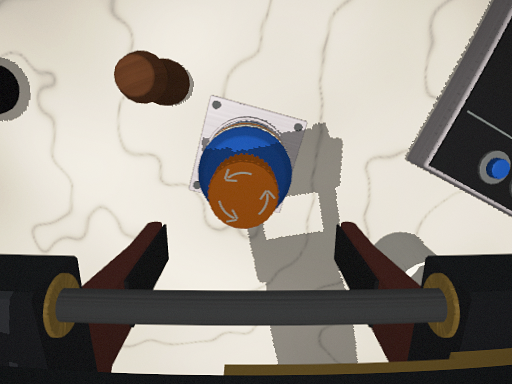

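View pics/sc5.png

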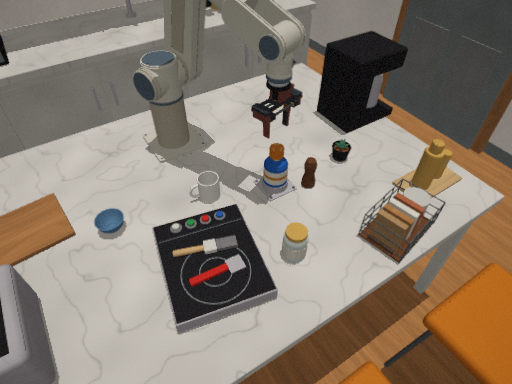

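The wrist view shows the cap top as a circle at about (244,193). The objects around it are undisturbed. I'll enlarge the cap and triangulate its centre.

```bash
python3 - <<'E'
from h import *
import pickle; st=pickle.load(open('st5.pkl','rb'))
s=cv2.imread("pics/w5.png")
cv2.imwrite("pics/w5c.png",cv2.resize(s[140:240,190:300],None,fx=6,fy=6,interpolation=cv2.INTER_CUBIC))
for uv in [(244,194),(244,192)]: print(onz('wrist',uv,.19,st))
c=np.array([.466,.219,.19])
a=np.linspace(0,2*np.pi,60); 
P=[proj('wrist',c+[.026*np.cos(t),.026*np.sin(t),0],st) for t in a]
P=np.array(P); print(P.min(0),P.max(0))
E
```

```text
[0.4727 0.2183 0.19  ]
[0.4742 0.2186 0.19  ]
[205.4893 167.5003] [276.1629 235.1666]
```

View pics/w5c.png

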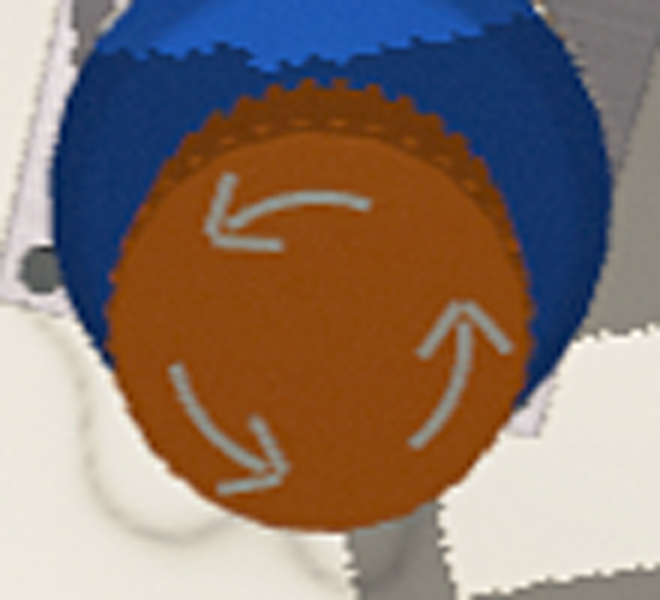

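```bash
python3 - <<'E'
from h import *
i,_,_=pose('wrist'); T=np.array(i['T_tool_cam'])
def pt(p):
    c=T[:3,:3].T@(np.array(p)-T[:3,3]); x,y=c[:2]/c[2]; f=1+i['k1']*(x*x+y*y); return i['fx']*x*f+i['cx'],i['fy']*y*f+i['cy']
for p in [(-.010,0,.019),(.010,0,.019),(-.01,.0135,.019),(-.01,-.0135,.019),(-.01,.044,.019),(-.01,-.044,.019)]: print(p,pt(p))
s=cv2.imread("pics/w2.png"); cv2.imwrite("pics/w2c.png",cv2.resize(s[180:270,200:300],None,fx=6,fy=6,interpolation=cv2.INTER_CUBIC))
s=cv2.imread("pics/w5.png"); cv2.imwrite("pics/w5d.png",cv2.resize(s[210:290,120:400],None,fx=2.8,fy=2.8,interpolation=cv2.INTER_CUBIC))
E
```

```text
(-0.01, 0, 0.019) (np.float64(248.68294005348744), np.float64(261.0550969513863))
(0.01, 0, 0.019) (np.float64(248.62539594376972), np.float64(225.7731939113139))
(-0.01, 0.0135, 0.019) (np.float64(274.09377956740815), np.float64(261.03557408361087))
(-0.01, -0.0135, 0.019) (np.float64(223.27709783968174), np.float64(261.01079706643964))
(-0.01, 0.044, 0.019) (np.float64(331.15644231214776), np.float64(260.7564308431656))
(-0.01, -0.044, 0.019) (np.float64(166.26267443395875), np.float64(260.67578861011447))
```

View pics/w2c.png

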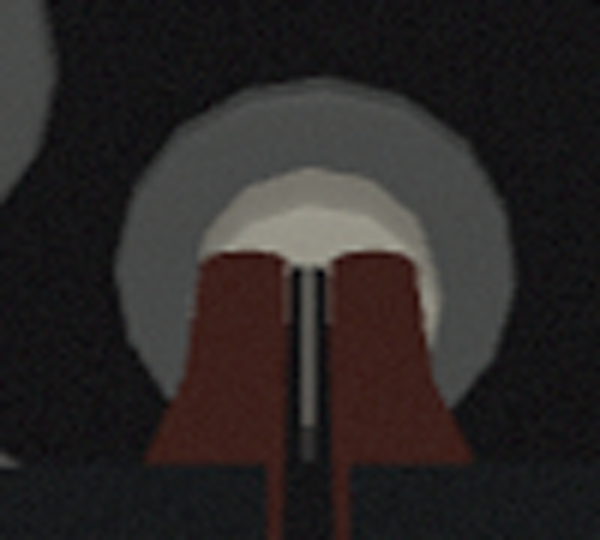

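View pics/w5d.png

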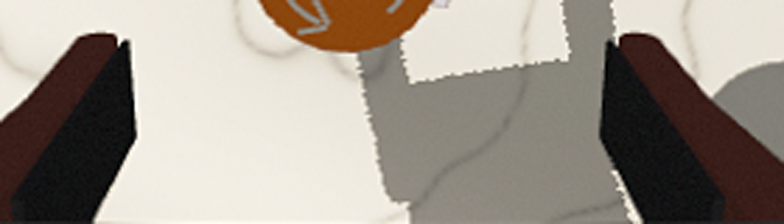

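```bash
python3 -m pendant '[[[0,0,0,0.0032,-0.0064,0.01,1],[0,0,0,0,0,0.02,1],[0,0,0,0,0,0.02,1],[0,0,0,0,0,0.01,1],[0,0,0,0,0,0,1],[0,0,0,0,0,0,1],[0,0,0,0,0,0,1]]]'
python3 - <<'E'
from h import *
import pickle
st=robot.read_state(); im=robot.snapshot('wrist'); print(st['tool_pos'],st['joint_positions'],st['force'])
pickle.dump(st,open('st6.pkl','wb'))
cv2.imwrite('pics/w6.png',im[:,:,::-1])
E
```

```text
t: 9.12
tool_pos: [0.4698, 0.221, 0.2243]
tcp_rot: [0.992, 0.124, 0.001, -0.0]
force: [0.9, -0.5, -0.2]
grip_width: 1.003
[0.4698 0.221  0.2243] [0.4167 0.2908 1.8775 0.0001 0.9722 1.738 ] [ 0.8586 -0.5459 -0.1774]
```

View pics/w6.png

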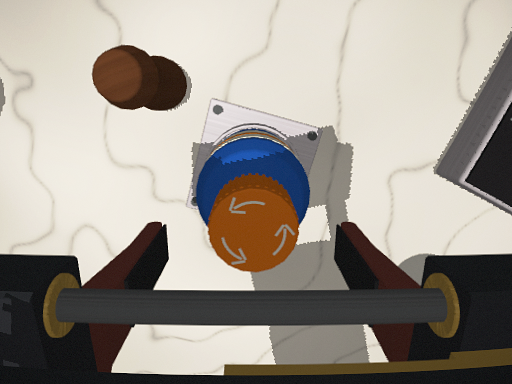

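```bash
python3 - <<'E'
from h import *
i,_,_=pose('wrist'); T=np.array(i['T_tool_cam'])
def pt(p):
    c=T[:3,:3].T@(np.array(p)-T[:3,3]); x,y=c[:2]/c[2]; f=1+i['k1']*(x*x+y*y); return np.array([i['fx']*x*f+i['cx'],i['fy']*y*f+i['cy']])
print(pt((0,0,.0343)))
a=np.linspace(0,6.28,60);P=np.array([pt((.026*np.cos(t),.026*np.sin(t),.0343)) for t in a]);print(P.min(0),P.max(0))
s=cv2.imread("pics/w6.png"); cv2.imwrite("pics/w6c.png",cv2.resize(s[165:280,195:310],None,fx=5,fy=5,interpolation=cv2.INTER_CUBIC))
E
```

```text
[248.8209 232.6703]
[202.9728 188.2016] [294.6684 273.7342]
```

View pics/w6c.png

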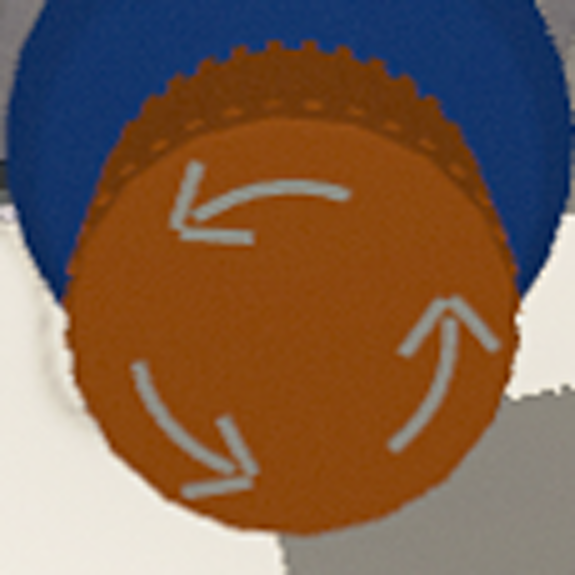

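The cap sits about 1 mm off to the right, with its centre at (253,230). I'll correct that, go down to the grip ring and close.

```bash
python3 -m pendant '[[[0,0,0,0,0.001,0.01,1],[0,0,0,0,0,0.01,1],[0,0,0,0,0,0.0075,1],[0,0,0,0,0,0.002,1],[0,0,0,0,0,0,1],[0,0,0,0,0,0,0.75],[0,0,0,0,0,0,0.65],[0,0,0,0,0,0,0.6]]]' 10
python3 -m pendant '[[[0,0,0,0,0,0,0.5],[0,0,0,0,0,0,0.4],[0,0,0,0,0,0,0.3],[0,0,0,0,0,0,0.3],[0,0,0,0,0,0,0.3],[0,0,0,0,0,0,0.3]]]' 10
python3 - <<'E'
from h import *
st=robot.read_state(); print(st['tool_pos'],st['force'],st['moment'],st['grip_width']); cv2.imwrite('pics/w7.png',robot.snapshot('wrist')[:,:,::-1])
E
```

```text
t: 9.83
tool_pos: [0.4697, 0.2199, 0.1945]
tcp_rot: [0.992, 0.125, 0.0, -0.0]
force: [-0.4, -0.7, -0.7]
grip_width: 0.815
t: 10.33
tool_pos: [0.4696, 0.2198, 0.1943]
tcp_rot: [0.992, 0.125, 0.0, -0.0]
force: [-1.0, -0.8, 1.7]
grip_width: 0.588
[0.4696 0.2198 0.1943] [-0.9792 -0.8113  1.7188] [-0.1093  0.0517  0.032 ] 0.5876255440569171
```

View pics/w7.png

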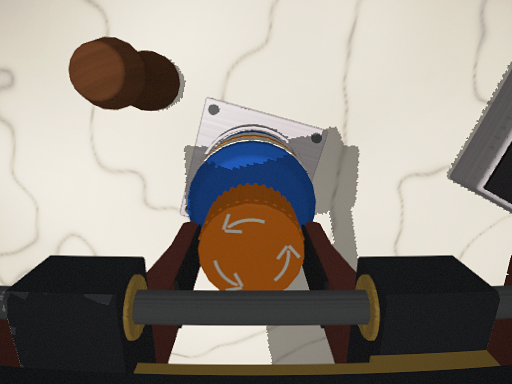

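The jaws closed to 52 mm on the grip with only about 1 N sideways, so it's well centred. Next: firm up the grip and push down.

```bash
python3 -m pendant '[[[0,0,0,0,0,0,0.3],[0,0,0,0,0,0,0.3],[0,0,0,0,0,0,0.3],[0,0,0,0,0,0.002,0.3],[0,0,0,0,0,0.002,0.3],[0,0,0,0,0,0.0015,0.3],[0,0,0,0,0,0,0.3],[0,0,0,0,0,0,0.3],[0,0,0,0,0,0,0.3]]]' 55
python3 - <<'E'
from h import *
st=robot.read_state(); print(st['tool_pos'],st['force'],st['moment'],st['grip_width']); cv2.imwrite('pics/d8.png',robot.snapshot('side')[150:270,190:310,::-1].repeat(5,0).repeat(5,1))
E
```

```text
t: 11.13
tool_pos: [0.4696, 0.2198, 0.1892]
tcp_rot: [0.992, 0.125, 0.0, 0.0]
force: [-1.4, -1.9, 8.1]
grip_width: 0.579
[0.4696 0.2198 0.1892] [-1.4305 -1.9009  8.1095] [-0.3929  0.3582 -0.0025] 0.5793040444431015
```

View pics/d8.png

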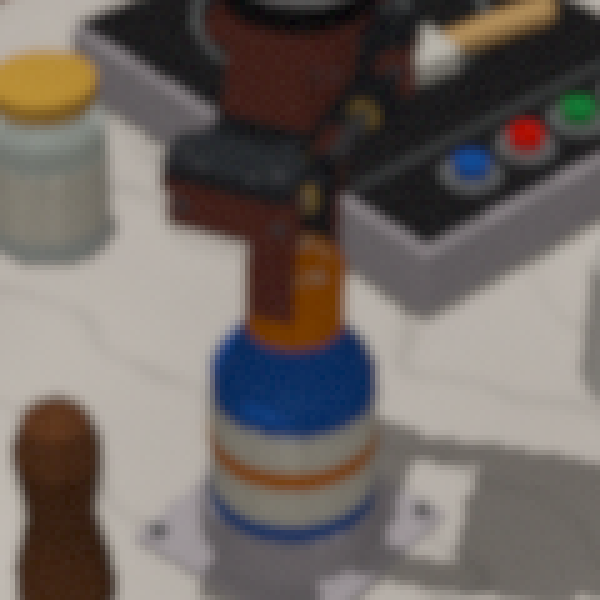

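```bash
python3 -m pendant '[[[0,0,0,0,0,0.0007,0.3],[0,0,0,0,0,0,0.3],[0,0,0,0,0,0,0.3]]]' 55
python3 -m pendant '[[[0,0,0,0,0,0,0.3]]]' 55; python3 -m pendant '[[[0,0,0,0,0,0,0.3]]]' 55
```

```text
t: 11.43
tool_pos: [0.4696, 0.2198, 0.1886]
tcp_rot: [0.992, 0.125, 0.0, 0.0]
force: [-1.7, -1.8, 9.8]
grip_width: 0.582
t: 11.52
tool_pos: [0.4696, 0.2198, 0.1886]
tcp_rot: [0.992, 0.125, 0.0, -0.0]
force: [-2.2, -1.9, 9.1]
grip_width: 0.581
t: 11.6
tool_pos: [0.4696, 0.2198, 0.1886]
tcp_rot: [0.992, 0.125, 0.0, 0.0]
force: [-2.4, -3.1, 9.0]
grip_width: 0.578
```

```bash
python3 -m pendant '[[[0,0,0,0,0,0.0008,0.3],[0,0,0,0,0,0,0.3],[0,0,0,0,0,0,0.3]]]' 60
python3 -m pendant '[[[0,0,0,0,0,0,0.3]]]' ; python3 -m pendant '[[[0,0,0,0,0,0,0.3]]]'
```

```text
t: 11.85
tool_pos: [0.4696, 0.2198, 0.1881]
tcp_rot: [0.992, 0.125, 0.0, -0.0]
force: [-3.6, -3.0, 12.6]
grip_width: 0.579
t: 11.93
tool_pos: [0.4696, 0.2198, 0.1881]
tcp_rot: [0.992, 0.125, 0.0, -0.0]
force: [-3.3, -2.9, 11.7]
grip_width: 0.583
t: 12.02
tool_pos: [0.4696, 0.2198, 0.1881]
tcp_rot: [0.992, 0.125, 0.0, -0.0]
force: [-4.1, -3.6, 11.8]
grip_width: 0.581
```

At 12 N it has reached the hard bottom. Now twisting anticlockwise, which is negative about tool z.

```bash
python3 -m pendant '[[[0,0,-0.05,0,0,0,0.3],[0,0,-0.07,0,0,0,0.3],[0,0,-0.07,0,0,0,0.3],[0,0,-0.07,0,0,0,0.3],[0,0,0,0,0,0,0.3],[0,0,0,0,0,0,0.3]]]' 60
python3 - <<'E'
from h import *
st=robot.read_state(); print(st['tool_pos'],st['force'],st['moment'],st['grip_width'],st['joint_positions']); cv2.imwrite('pics/w9.png',robot.snapshot('wrist')[:,:,::-1])
E
```

```text
t: 12.52
tool_pos: [0.4703, 0.2203, 0.1882]
tcp_rot: [0.968, 0.252, 0.001, -0.0]
force: [-0.2, -1.5, 9.7]
grip_width: 0.578
[0.4703 0.2203 0.1882] [-0.1603 -1.4528  9.7237] [-0.1237  0.1371  0.0678] 0.5783192691278085 [0.4151 0.3421 1.9051 0.0003 0.8919 1.4756]
```

View pics/w9.png

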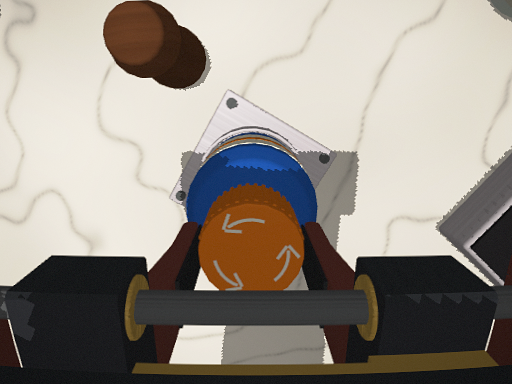

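The arrows are unchanged relative to the gripper, so the cap is turning with it. Carrying on to about 60°.

```bash
python3 -m pendant '[[[0,0,-0.06,0,0,0.0004,0.3],[0,0,-0.08,0,0,0,0.3],[0,0,-0.08,0,0,0,0.3],[0,0,-0.08,0,0,0,0.3],[0,0,-0.08,0,0,0,0.3]]]' 60
python3 -m pendant '[[[0,0,-0.08,0,0,0,0.3],[0,0,-0.08,0,0,0,0.3],[0,0,-0.08,0,0,0,0.3],[0,0,-0.08,0,0,0,0.3],[0,0,-0.08,0,0,0,0.3],[0,0,-0.02,0,0,0,0.3],[0,0,0,0,0,0,0.3],[0,0,0,0,0,0,0.3]]]' 60
python3 - <<'E'
from h import *
st=robot.read_state(); print(st['tool_pos'],st['force'],st['moment'],st['grip_width'],st['joint_positions'])
print(np.degrees(2*np.arctan2(st['tcp_rot'][1],st['tcp_rot'][0])-2*np.arctan2(.1246,.9922)))
cv2.imwrite('pics/w10.png',robot.snapshot('wrist')[:,:,::-1])
E
```

```text
t: 12.98
tool_pos: [0.4707, 0.2207, 0.1881]
tcp_rot: [0.902, 0.432, 0.002, -0.0]
force: [-0.4, 0.8, 10.5]
grip_width: 0.577
t: 13.65
tool_pos: [0.4707, 0.2207, 0.1881]
tcp_rot: [0.793, 0.609, 0.002, 0.0]
force: [0.4, 0.8, 12.2]
grip_width: 0.579
[0.4707 0.2207 0.1881] [ 0.396   0.8181 12.2402] [0.1196 0.0754 0.0462] 0.5785519580807117 [0.4153 0.3425 1.9048 0.0007 0.8907 0.6758]
60.72998842609228
```

View pics/w10.png

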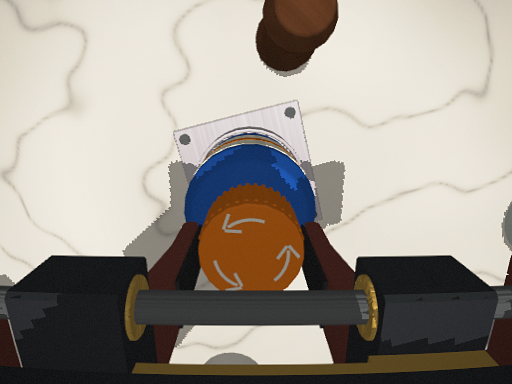

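60.7° turned with no slip. Lifting straight up, gently first.

```bash
python3 -m pendant '[[[0,0,0,0,0,-0.003,0.3],[0,0,0,0,0,-0.004,0.3],[0,0,0,0,0,-0.005,0.3],[0,0,0,0,0,0,0.3]]]' 60
```

```text
t: 14.03
tool_pos: [0.4696, 0.2199, 0.1993]
tcp_rot: [0.793, 0.609, 0.0, 0.0]
force: [1.3, 0.2, 0.0]
grip_width: 0.579
```

```bash
python3 -m pendant '[[[0,0,0,0,0,-0.005,0.3],[0,0,0,0,0,-0.01,0.3],[0,0,0,0,0,-0.01,0.3],[0,0,0,0,0,-0.01,0.3],[0,0,0,0,0,-0.01,0.3],[0,0,0,0,0,-0.01,0.3],[0,0,0,0,0,-0.01,0.3],[0,0,0,0,0,-0.005,0.3],[0,0,0,0,0,-0.0025,0.3],[0,0,0,0,0,0,0.3],[0,0,0,0,0,0,0.3],[0,0,0,0,0,0,0.3],[0,0,0,0,0,0,0.3]]]' 60
python3 - <<'E'
from h import *
st=robot.read_state(); print(st['tool_pos'],st['force'],st['grip_width'],st['tcp_rot'],np.abs(st['joint_velocities']).max())
a=robot.snapshot('side')[:,:,::-1]; b=robot.snapshot('scene')[:,:,::-1]; c=robot.snapshot('wrist')[:,:,::-1]
cv2.imwrite('pics/d11.png',a[120:270,190:330].repeat(4,0).repeat(4,1)); cv2.imwrite('pics/s11.png',b); cv2.imwrite('pics/w11.png',c)
cv2.imwrite('pics/s11c.png',b[90:220,210:330].repeat(4,0).repeat(4,1))
E
```

```text
t: 15.12
tool_pos: [0.4691, 0.2197, 0.2707]
tcp_rot: [0.793, 0.609, -0.001, -0.0]
force: [0.2, -0.7, -0.7]
grip_width: 0.583
[0.4691 0.2197 0.2707] [ 0.2433 -0.6548 -0.6704] 0.5828684970874631 [ 0.7931  0.6091 -0.0006 -0.0002] 0.0035307743782098037
```

View pics/d11.png

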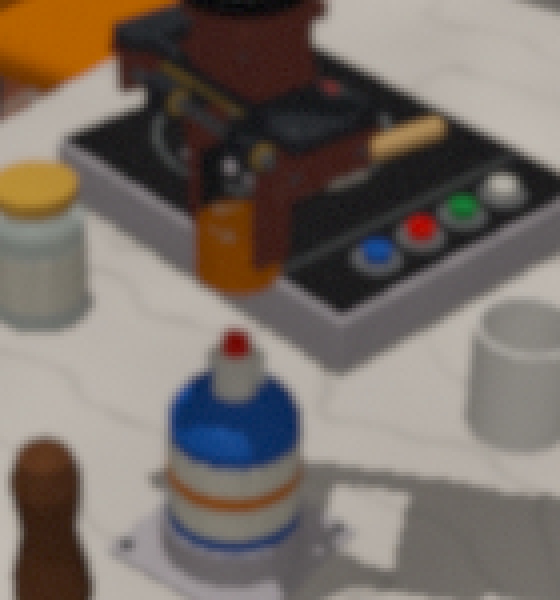

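View pics/s11.png

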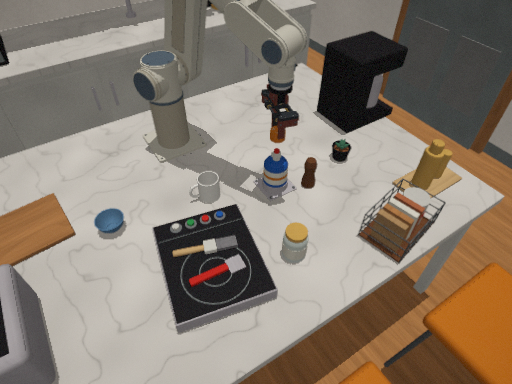

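View pics/s11c.png

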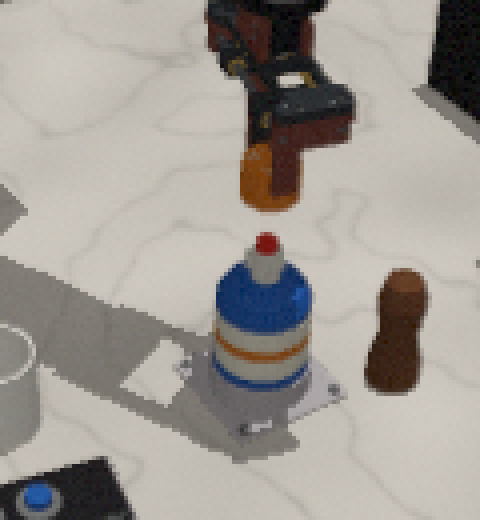

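View pics/w11.png

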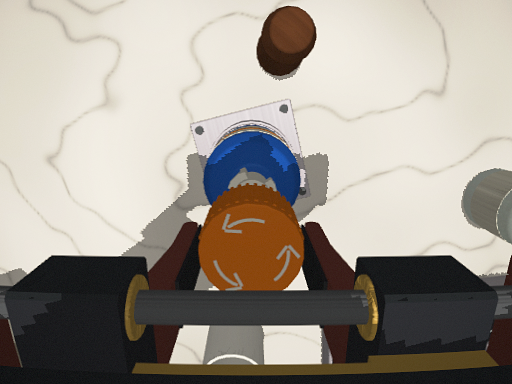

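The cap is off and held upright above the neck, which shows its red liner. The keys are back up and everything else is in place. The underside is at about 0.229 m, roughly 49 mm above the mouth. Handing in.

```bash
python3 - <<'E'
from cell import robot
print(robot.close_job())
E
```

```text
the job is handed in; nothing more can be done
None
```

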